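Open the bench clamp all the way

ROBOT

A 7-joint arm with a two-finger parallel gripper is mounted at the origin on the work surface. World frame = base frame: x ahead of the robot, y to its left, z up, the work surface at z = 0. Lengths are in m, angles in rad, forces in N, time in s.
With the tool pointing down it reaches from about 0.4 to 0.875 m from the base axis. Payload 4.4 kg.
Tool frame: the origin (TCP) lies midway between the tips of the shut fingers; the grasp point (between the pads) lies 19 mm behind it; z points along the fingers, y is the line along which they close (so a half turn about z gives the same grasp; the last joint's range is limited). The gripper opens to 85 mm and grips with 20 to 120 N. Pads are 22 mm wide; open, the fingers measure 114 mm over their backs; the gripper's body (76 mm by 85 mm) begins 54 mm behind the grasp point. The pads swing forward as they close: fully open they stand 13 mm farther back than shut.
Start: joints at [-1.298, 0.628, 0.038, 1.517, -0.027, 0.996, -0.02], TCP at [0.216, 0.613, 0.231] pointing down, gripper open.
Joint ranges: [-3.06, 3.06], [-0.37, 2.12], [-1.25, 1.32], [0.18, 2.47], [-1.1, 4.24], [0.23, 1.98], [-2.94, 2.94]. Speed limits (rad/s): [2.57, 2.57, 3.14, 3.14, 3.14, 3.14, 3.14].

INTERFACE

Orientations are given as a unit quaternion [w, x, y, z].
In Python, from workcell import env, read_camera gives the robot as it stands.
- The arm moves only by the tool play_rows, never from a script. Its argument "rows" is a list of rows, each a list of 6 numbers: the shift along the world's x, y, z each as a share of 500 mm, from -1 to 1, then the turn, a rotation vector about the world's x, y, z each as a share of pi rad, from -1 to 1. A call has 1 to 8 rows; each row is the pose to reach, as a shift and turn from the pose commanded when the call began, turning the shorter way round; what a row does not reach only later rows make up. A row lasts 1/12 s, in which the tool goes at most 41.7 mm and 7.16 degrees, less where a joint would pass 70% of its speed; a pose out of reach is approached as far as the arm can. A call with a number of a shift or a turn outside -1 to 1 is refused whole. A call with a gripper value outside its range is refused whole. "gripper" is the closure, from 0 (fully open) to 1 (shut), set as the call begins (left out, the last holds). The fingers move at their own pace and stop on an object; "squeeze" is the grip in N (left out, the last holds). Time passes only in rows, so rows that repeat a pose let the fingers close. It gives the time, the measured TCP pose, the force, the opening and the grip force at its end, in the units of the state.
- env.state(): the state, without advancing time (a new reading comes with each control period).
- read_camera(name): name is "scene" or "top" or "wrist"; returns a dict with "image" (420x560x3 uint8, red, green, blue), "depth" (420x560 float32, m along the optical axis (not along the pixel's ray), 0 where there is no reading), "mtx" (3x3 intrinsics, pixels), "world_to_cam" (4x4, takes a point from world to camera coordinates). Camera axes: x right, y up, looking along -z (the intrinsics and any distortion apply to the point x, -y, -z); pixel columns grow to the right and rows downward; lengths in m; the calibration is good to about 2 mm. The wrist camera is an equidistant fisheye: a pixel r from the principal point sees the ray r / f radians off the axis. A picture is of the moment at which its call begins.
- env.hand_in(): hands the job in; it is judged then, once.
The state is a dict: "t": time; "joints": joint angles; "joint_velocities": joint speeds; "joint_efforts": joint torques, N m; "eef_pos": TCP position; "tool_rot": TCP orientation; "wrist_force": force on the tool from outside, world axes, zero at the start; "wrist_torque": the same for the moment, N m; "finger_gap": finger opening in m; "finger_force": force on a finger pad.
Only numpy, scipy, OpenCV 4.12 (cv2) and the standard library are available. Lean on these libraries where they do the work, as an engineer would, in place of code of your own. Each camera call takes 0.05 s, during which the arm holds its last target. There are 200 camera calls.

TASK

Open the bench clamp fully, to make room for the shower head: press the release pad on the sliding jaw all the way down, then push the sliding jaw back along its bar until it is right up against the end stop. Do it with the fingertips, without gripping the jaw, and leave the loose things on the bench where they are; finish with the hand clear of everything.

Things in the scene. Friction and masses are not known exactly. Their poses are not given: they have to be found in the camera images.
- clamp: bench clamp screwed down, 330 long, steel: a level bar (20 wide, top at z 44 mm) runs along the clamp's y axis from the fixed jaw at its -y end (24 thick, 52 wide, 95 high, inner face at y = -136) to a low end stop at its +y end (60 high, near face at y = 135); z up, origin on the bench under the middle of the bar
- jaw (a joint): position of the sliding jaw along the bar in m: 0 to 0.115, growing along the clamp's +y axis, away from the fixed jaw, as the clamp opens; at 0.115 the jaw's tail is against the end stop. The gap between the two jaws is 70 mm plus this value. While the release is up a ratchet pawl under the bar locks the jaw, with up to 5 mm of play; once the release is down it slides with about 3 N and stays where it is left. Starts between about 0 and 0.050
- jaw_face (a point): centre of the flat rubber inner face of the sliding jaw, the one looking at the fixed jaw, 70 mm above the bench; axes as the clamp's: the jaw extends from here towards +y. The face is 52 wide and reaches from 46 to 95 mm above the bench. Behind it the jaw is an upright plate, 22 thick in all and 95 high, then a low carriage, 60 high and 52 wide, whose tail end is 85 behind the face
- release (a joint): travel of the release in m: 0 up (locked) to 0.008 fully down; it moves straight down under about 3 N and stays down when let go. The pawl is clear from about 0.005
- release_top (a point): centre of the top of the release, a dark plastic thumb pad (28 wide, 30 along the bar) that stands 14 mm above the carriage of the sliding jaw, behind its upright plate; its top is 74 mm above the bench when up, 66 when down; its centre is 58 mm behind the jaw face (towards clamp +y) and 36 mm behind the upright plate
- multigrips: steel slip-joint pliers with dark grips, 220 long, 75 wide, 20 high, lying flat; origin on the underside near the pivot; sizes in mm, not part of the job
- switch_plate: white plastic light switch plate, 86 x 86 x 12, lying flat beside the clamp on the robot's side; origin at the centre of its underside; sizes in mm, not part of the job
- shower_head: chrome hand shower, face down: round head 88 across, 36 high, with a handle reaching 145 from the head's centre; origin under the head's centre; sizes in mm, not part of the job
- dish: small white ceramic dish, 96 across, 28 high, beside the clamp on the side away from the robot; origin at the centre of its underside; sizes in mm, not part of the job
- screwdriver: screwdriver lying flat, dark handle; origin on its underside; sizes in mm, not part of the job
- screw_jar: clear plastic jar with metal cap, 56 across, 70 high; origin at the centre of its underside; sizes in mm, not part of the job
- offcut: flat piece of light wood, 110 x 45 x 20; origin at the centre of its underside; sizes in mm, not part of the job

How it is judged:
On the way, in this order (a step that is already met when the one before it is completed fails the run):
1. the release is pressed down (at least 6 of its 8 mm) (value of joint release above 0.006 m), for 0.1 s.
2. the sliding jaw is pushed back to the end stop (value of joint jaw above 0.111 m), for 0.2 s.
At the end, for the whole second after the job is handed in: The sliding jaw rests within 4 mm of the end stop (joint above 0.111), at rest, and every loose thing is within 20 mm of where it stood (value of joint jaw above 0.111 m and velocity of joint jaw below 0.005 m/s and distance of each of multigrips, switch_plate, shower_head, dish, screwdriver, screw_jar, offcut from where it was at the start of the episode below 0.02 m); the robot touches nothing.
It fails at once if the jaw is gripped: squeezed between front and back, or between its two cheeks ((contact force between the fingers and jaw_c2 above 1 N and contact force between the fingers and jaw_c3 above 1 N) or ((contact force between the fingers and jaw_c4 above 1 N or contact force between the fingers and jaw_c5 above 1 N) and (contact force between the fingers and jaw_c6 above 1 N or contact force between the fingers and jaw_c7 above 1 N))).
It fails at once if a loose thing is shifted by more than 20 mm, or lifted (distance of any of multigrips, switch_plate, shower_head, dish, screwdriver, screw_jar, offcut from where it was at the start of the episode above 0.02 m).
It also fails if it takes over 38 s, if anything falls off the work surface, if the arm or the gripper's body presses on something with over 40 N, if the wrist force passes 120 N, or if a joint passes its speed limit or range.

## Working session

There is one attempt and no reset: what is moved stays moved. The work goes in short steps, Python scripts to look and compute and a tool call to move; the robot and the scene stay as the last step left them, time stands still between calls to the robot, and variables do not carry over. Pictures are saved under pics/ and viewed, at most 10 in all, crops included, and the job is handed in when it is done.

Besides the shell and the picture viewer there is one more tool, called after "Request:" as name(argument=value, ...) on one line, values as JSON. play_rows: Moves the arm, as the interface text tells. Shift numbers are shares of 500 mm and turn numbers shares of pi rad, none past 1 either way. Its arguments: {"type":"object","properties":{"rows":{"type":"array","items":{"type":"array","items":{"type":"number","minimum":-1,"maximum":1}}},"gripper":{"type":"number"},"squeeze":{"type":"number"}},"required":["rows"]}

```bash
mkdir -p pics
cat > h.py <<'E'
import numpy as np, cv2
from workcell import env, read_camera
def grab(n,f):
    c=read_camera(n); cv2.imwrite('pics/'+f+'.png',c['image'][:,:,::-1]); np.savez('pics/'+f+'.npz',**{k:c[k] for k in('image','depth','mtx','world_to_cam')}); return c
def cloud(c):
    d=c['depth'];K=c['mtx'];v,u=np.mgrid[:d.shape[0],:d.shape[1]]
    p=np.stack([(u-K[0,2])/K[0,0]*d,-(v-K[1,2])/K[1,1]*d,-d,np.ones_like(d)],-1)
    return (p@np.linalg.inv(c['world_to_cam']).T)[...,:3]
E
python3 - <<'E'
from h import *
for n in('top','scene'):
    c=grab(n,n+'0'); print(n,c['mtx'].tolist(),np.linalg.inv(c['world_to_cam'])[:3,3])
s=env.state();print(s['t'],s['eef_pos'],s['tool_rot'],s['finger_gap'])
E
```

```text
top [[435.76962995569784, 0.0, 280.07979285188077], [0.0, 435.76962995569784, 217.50944584049907], [0.0, 0.0, 1.0]] [ 0.4439186  -0.01437574  1.41842974]
scene [[436.14313559174565, 0.0, 272.90902719441124], [0.0, 436.14313559174565, 213.97425094015838], [0.0, 0.0, 1.0]] [1.26548602 0.44944204 0.85626125]
0.1 [0.21584475 0.61252181 0.23046604] [-1.24989618e-04  1.68600762e-01  9.85684045e-01 -8.54549949e-04] 0.08540863207037315
```

View pics/top0.png

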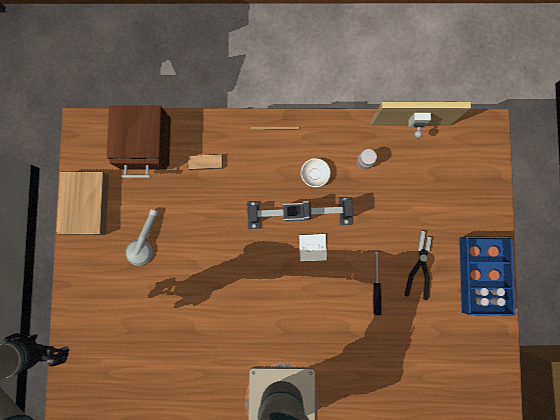

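View pics/scene0.png

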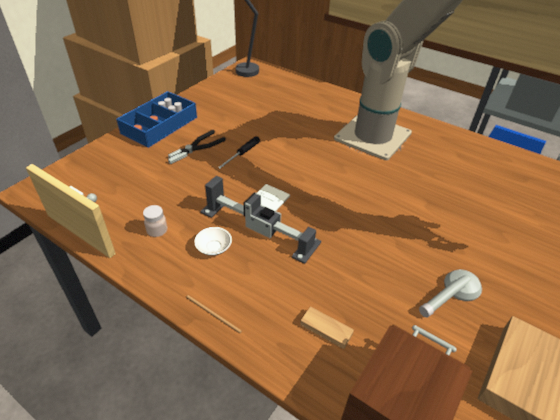

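The top view shows the clamp across columns 247–355, rows 197–228. The tall fixed jaw is at right (346,210), the low end stop at left (253,213), and the sliding jaw with its dark pad at (295,211). The switch plate is at (313,247) and the dish at (316,172). The scene view agrees: fixed jaw at (214,195), sliding jaw at (262,215), stop at (307,243). Next I'll measure by depth.

Run:
```python
from h import *
for n in('top0','scene0'):
    c=np.load(f'pics/{n}.npz');P=cloud(c);im=c['image'].astype(int)
    if n=='top0': r=(slice(190,235),slice(240,362))
    else: r=(slice(175,265),slice(195,325))
    p=P[r].reshape(-1,3);col=im[r].reshape(-1,3)
    p_ok=(p[:,0]>.35)&(p[:,0]<.6)
    for a,b in((.035,.05),(.053,.064),(.064,.08),(.085,.102)):
        m=(p[:,2]>a)&(p[:,2]<b)&p_ok
        q=p[m]
        o=np.argsort(q[:,1])
        # split clusters by y gaps
        for g in np.split(o,np.where(np.diff(q[o,1])>.012)[0]+1):
            if len(g)<5: continue
            g=q[g]; print(n,a,len(g),'mean',g.mean(0).round(4),'lo',np.percentile(g,3,0).round(4),'hi',np.percentile(g,97,0).round(4))
c=np.load('pics/top0.npz');P=cloud(c)
# bar direction: thin band
p=P[190:235,240:362].reshape(-1,3);m=(p[:,2]>.038)&(p[:,2]<.049);q=p[m]
print(cv2.fitLine(q[:,:2].astype(np.float32),cv2.DIST_HUBER,0,.001,.001).ravel())
cv2.imwrite('pics/crop.png',cv2.resize(c['image'][150:275,230:370,::-1],None,fx=5,fy=4.8,interpolation=cv2.INTER_CUBIC))
```

```text
top0 0.035 130 mean [ 0.594  -0.1414  0.043 ] lo [ 0.5863 -0.1924  0.0368] hi [ 0.5998 -0.0943  0.0485]
top0 0.035 5 mean [ 0.5674 -0.0284  0.0373] lo [ 0.5672 -0.0343  0.0355] hi [ 0.5675 -0.0224  0.0392]
top0 0.035 165 mean [0.589  0.0373 0.0433] lo [ 0.5788 -0.0028  0.0375] hi [0.5986 0.0764 0.0492]
top0 0.053 10 mean [ 0.578  -0.2006  0.0577] lo [ 0.5759 -0.2123  0.0538] hi [ 0.5841 -0.1934  0.0627]
top0 0.053 148 mean [ 0.5808 -0.0376  0.0591] lo [ 0.5684 -0.0657  0.0543] hi [ 0.5974 -0.0061  0.0632]
top0 0.053 97 mean [0.5809 0.0898 0.0586] lo [0.5615 0.0786 0.0539] hi [0.5994 0.1008 0.063 ]
top0 0.064 5 mean [ 0.5936 -0.1925  0.0699] lo [ 0.588  -0.1931  0.0656] hi [ 0.5988 -0.1917  0.0762]
top0 0.064 66 mean [ 0.5891 -0.0301  0.0732] lo [ 0.5795 -0.0434  0.0674] hi [ 0.5987 -0.0154  0.0779]
top0 0.085 60 mean [ 0.5872 -0.2029  0.0933] lo [ 0.5764 -0.214   0.086 ] hi [ 0.5974 -0.1925  0.0986]
top0 0.085 79 mean [ 0.5844 -0.0772  0.0936] lo [ 0.5694 -0.0887  0.0879] hi [ 0.5995 -0.0673  0.0984]
scene0 0.035 78 mean [ 0.5943 -0.1547  0.0445] lo [ 0.5829 -0.1933  0.0392] hi [ 0.5
[... 503 characters left out ...]
hi [ 0.5992 -0.0028  0.0629]
scene0 0.053 107 mean [0.5824 0.0935 0.0598] lo [0.5644 0.0806 0.0554] hi [0.5993 0.1044 0.0631]
scene0 0.064 24 mean [ 0.5894 -0.1922  0.0721] lo [ 0.5799 -0.1951  0.0649] hi [ 0.599  -0.1893  0.0789]
scene0 0.064 29 mean [ 0.584  -0.0667  0.0726] lo [ 0.5714 -0.0685  0.0661] hi [ 0.597  -0.0651  0.0795]
scene0 0.064 61 mean [ 0.5911 -0.027   0.0739] lo [ 0.5828 -0.0434  0.0665] hi [ 0.5994 -0.0147  0.0775]
scene0 0.085 54 mean [ 0.5896 -0.2009  0.0937] lo [ 0.5785 -0.2142  0.0862] hi [ 0.5991 -0.1916  0.0975]
scene0 0.085 79 mean [ 0.5857 -0.0746  0.0941] lo [ 0.5725 -0.0871  0.0861] hi [ 0.5993 -0.0649  0.0979]
[ 0.04618511 -0.9989329   0.59291035 -0.02016788]
```

View pics/crop.png

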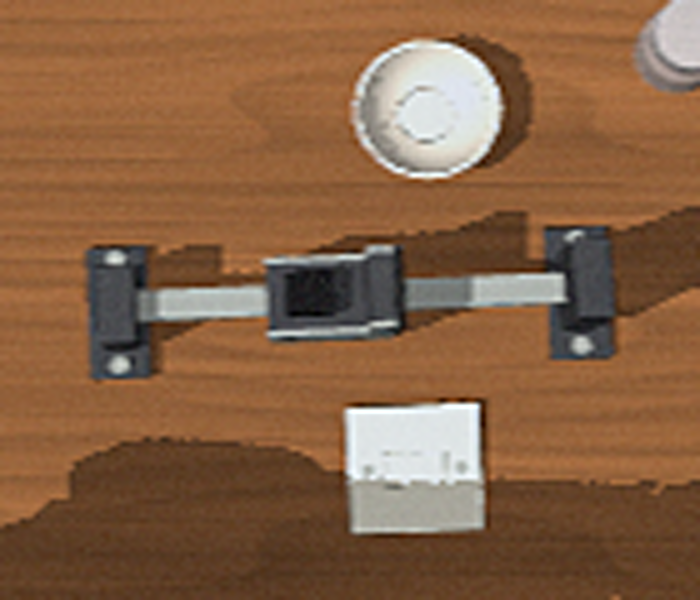

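The crop shows the release pad at crop (322,292), the sliding jaw plate at (383,290), and the fixed jaw and stop as expected. My x filter cut the clamp off at 0.6, so I'll redo the fit with the full range.

Run:
```python
from h import *
for n in('top0','scene0'):
    c=np.load(f'pics/{n}.npz');P=cloud(c)
    p=P[190:235,240:362] if n=='top0' else P[175:265,195:325]
    p=p.reshape(-1,3);p=p[(p[:,0]>.5)&(p[:,0]<.66)]
    def sel(z0,z1,y0,y1):
        q=p[(p[:,2]>z0)&(p[:,2]<z1)&(p[:,1]>y0)&(p[:,1]<y1)];return q
    bar=np.vstack([sel(.04,.048,-.18,-.10),sel(.04,.048,.01,.07)])
    l=cv2.fitLine(bar[:,:2].astype(np.float32),cv2.DIST_HUBER,0,.001,.001).ravel();print(n,'bar',l,np.degrees(np.arctan2(l[0],l[1])))
    for nm,a in dict(fixed=(.088,.1,-.23,-.17),plate=(.088,.1,-.1,-.05),pad=(.067,.08,-.046,-.01),stop=(.055,.064,.07,.12),tail=(.055,.064,-.02,.01)).items():
        q=sel(*a);print(nm,len(q),*[np.percentile(q,k,0).round(4) for k in(3,50,97)], 'rect',cv2.minAreaRect(q[:,:2].astype(np.float32)))
```

```text
top0 bar [ 0.05097261 -0.9987      0.5949653  -0.06259027] 177.07822
fixed 128 [ 0.5787 -0.2143  0.0891] [ 0.6018 -0.2041  0.0936] [ 0.6251 -0.1924  0.0988] rect ((0.6020758152008057, -0.20313018560409546), (0.022769320756196976, 0.05172775685787201), 89.53018951416016)
plate 121 [ 0.5718 -0.0887  0.0897] [ 0.5933 -0.0766  0.0939] [ 0.6209 -0.0673  0.0988] rect ((0.5952265858650208, -0.07795274257659912), (0.05198230594396591, 0.021674737334251404), 0.6701030135154724)
pad 84 [ 0.5798 -0.0434  0.0696] [ 0.5924 -0.0309  0.073 ] [ 0.6048 -0.0154  0.0777] rect ((0.592128336429596, -0.029380347579717636), (0.02806957997381687, 0.025537515059113503), 89.94156646728516)
stop 117 [0.5616 0.0786 0.0556] [0.5867 0.0912 0.0586] [0.6107 0.101  0.0629] rect ((0.5870352387428284, 0.09034515172243118), (0.051509834825992584, 0.024327987805008888), 5.468750953674316)
tail 67 [ 0.5685 -0.0187  0.0559] [ 0.5908 -0.0122  0.0596] [ 0.6157 -0.0028  0.0633] rect ((0.5937311053276062, -0.010778190568089485), (0.05121387913823128, 0.015718480572104454), 0.5179765224456787)
scene0 bar [ 0.05491171 -0.998491
[... 330 characters left out ...]
t ((0.5980744957923889, -0.07603569328784943), (0.05511131510138512, 0.0236712247133255), 2.72074294090271)
pad 107 [ 0.584  -0.0434  0.0684] [ 0.599  -0.0277  0.074 ] [ 0.6096 -0.0146  0.0782] rect ((0.5961745977401733, -0.02910584956407547), (0.029990702867507935, 0.029635846614837646), 2.142828941345215)
stop 160 [0.5659 0.0807 0.0557] [0.5924 0.0939 0.06  ] [0.6144 0.1048 0.0633] rect ((0.5898157954216003, 0.09207692742347717), (0.05395613610744476, 0.025352774187922478), 1.9940615892410278)
tail 109 [ 0.5702 -0.0194  0.0561] [ 0.5997 -0.0096  0.0602] [ 0.621  -0.0014  0.063 ] rect ((0.59465092420578, -0.011714276857674122), (0.05582588538527489, 0.020095285028219223), 4.382468223571777)
```

The two views agree:

| Quantity | Measured |
|---|---|
| Clamp +y axis | (-0.052, 0.999) |
| Release pad | (0.594, -0.030), z 0.074 |
| Jaw face | y ≈ -0.088 |
| Fixed jaw inner face | y ≈ -0.190 |
| Carriage tail | y ≈ -0.003 |
| Stop | y ≈ 0.079 |

So the jaw joint is at about 0.032, with about 0.083 of travel left. I'll shut the fingers and approach above the pad.

Request:
play_rows(rows=[[0.04,-0.07,0,0,0,0.02],[0.08,-0.14,0,0,0,0.04],[0.12,-0.21,0,0,0,0.06],[0.16,-0.28,0,0,0,0.08],[0.2,-0.35,0,0,0,0.09],[0.24,-0.42,0,0,0,0.1],[0.28,-0.49,0,0,0,0.115],[0.32,-0.56,0,0,0,0.125]], gripper=1, squeeze=20)

```text
t: 0.77
eef_pos: [0.3765, 0.3311, 0.2312]
tool_rot: [-0.0, -0.028, 1.0, -0.0]
wrist_force: [-0.2, -0.3, 0.6]
finger_gap: 0.0001
finger_force: 0.0
```

Request:
play_rows(rows=[[0.04,-0.07,0,0,0,0],[0.08,-0.14,0,0,0,0],[0.12,-0.21,0,0,0,0],[0.16,-0.28,0,0,0,0],[0.2,-0.35,0,0,0,0],[0.24,-0.42,0,0,0,0],[0.28,-0.49,0,0,0,0],[0.32,-0.56,0,0,0,0]])

```text
t: 1.43
eef_pos: [0.5364, 0.0511, 0.2311]
tool_rot: [-0.0, -0.027, 1.0, 0.0]
wrist_force: [1.5, 0.8, 1.1]
finger_gap: 0.0002
finger_force: 0.0
```

Request:
play_rows(rows=[[0.03,-0.04,0,0,0,0],[0.06,-0.08,0,0,0,0],[0.09,-0.12,0,0,0,0],[0.115,-0.16,-0.03,0,0,0],[0.115,-0.16,-0.09,0,0,0],[0.115,-0.16,-0.15,0,0,0],[0.115,-0.16,-0.2,0,0,0],[0.115,-0.16,-0.22,0,0,0]])

```text
t: 2.1
eef_pos: [0.5908, -0.027, 0.1175]
tool_rot: [-0.003, -0.027, 1.0, 0.0]
wrist_force: [-0.4, -0.2, -0.6]
finger_gap: 0.0006
finger_force: 0.0
```

Run:
```python
from h import *
c=grab('scene','scene1'); print(env.state()['eef_pos'])
cv2.imwrite('pics/s1.png',cv2.resize(c['image'][120:280,170:350,::-1],None,fx=3.7,fy=3.7,interpolation=cv2.INTER_CUBIC))
```

```text
[ 0.59063398 -0.02691048  0.11720077]
```

View pics/s1.png

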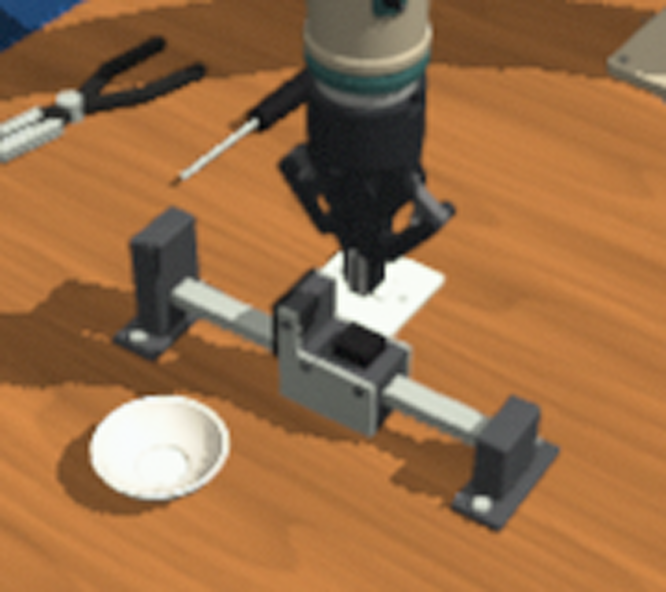

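The fingertips stand right above the dark pad (crop 365,290 against the pad at 360,345). The plate and linkages are clear. Pressing down.

Request:
play_rows(rows=[[0.004,-0.004,-0.04,0,0,0],[0.004,-0.004,-0.07,0,0,0],[0.004,-0.004,-0.08,0,0,0],[0.004,-0.004,-0.085,0,0,0],[0.004,-0.004,-0.09,0,0,0],[0.004,-0.004,-0.095,0,0,0],[0.004,-0.004,-0.1,0,0,0],[0.004,-0.004,-0.1,0,0,0]])

```text
t: 2.82
eef_pos: [0.5964, -0.0288, 0.0719]
tool_rot: [0.001, -0.027, 1.0, 0.0]
wrist_force: [-0.1, -0.1, 0.1]
finger_gap: 0.0001
finger_force: 0.2
```

Request:
play_rows(rows=[[0,0,-0.004,0,0,0],[0,0,-0.008,0,0,0],[0,0,-0.012,0,0,0],[0,0,-0.014,0,0,0],[0,0,-0.014,0,0,0],[0,0,-0.014,0,0,0]])

```text
t: 3.32
eef_pos: [0.5964, -0.0287, 0.0658]
tool_rot: [0.001, -0.027, 1.0, 0.0]
wrist_force: [-1.9, -0.2, 13.2]
finger_gap: 0.0
finger_force: 6.2
```

Request:
play_rows(rows=[[0,0,-0.002,0,0,0],[0,0,-0.004,0,0,0],[0,0,-0.004,0,0,0],[0,0,-0.004,0,0,0]])

```text
t: 3.65
eef_pos: [0.5966, -0.0285, 0.0654]
tool_rot: [0.001, -0.027, 1.0, 0.0]
wrist_force: [-3.3, 0.8, 24.3]
finger_gap: 0.0002
finger_force: 12.3
```

The pad has bottomed (0.0654, with the force rising steeply). Next: lift, cross over the plate, and come down between the jaws.

Request:
play_rows(rows=[[0,0,0.05,0,0,0],[0,0,0.11,0,0,0],[0,0,0.15,0,0,0],[0.002,-0.05,0.16,0,0,0],[0.004,-0.11,0.16,0,0,0],[0.006,-0.17,0.16,0,0,0],[0.008,-0.205,0.16,0,0,0],[0.008,-0.205,0.16,0,0,0]])

```text
t: 4.32
eef_pos: [0.5983, -0.1383, 0.1419]
tool_rot: [-0.001, -0.023, 1.0, -0.002]
wrist_force: [-0.9, -0.6, 1.3]
finger_gap: -0.0001
finger_force: 0.0
```

Run:
```python
from h import *
c=grab('scene','scene2'); print(env.state()['eef_pos'])
P=cloud(c);p=P[175:265,195:325].reshape(-1,3);p=p[(p[:,0]>.5)&(p[:,0]<.66)]
q=p[(p[:,2]>.0625)&(p[:,2]<.08)&(p[:,1]>-.046)&(p[:,1]<-.01)];print('pad',len(q),np.median(q,0))
cv2.imwrite('pics/s2.png',cv2.resize(c['image'][120:280,170:350,::-1],None,fx=3.7,fy=3.7,interpolation=cv2.INTER_CUBIC))
```

```text
[ 0.59851796 -0.13478199  0.14175262]
pad 100 [ 0.59716728 -0.02851387  0.06664325]
```

View pics/s2.png

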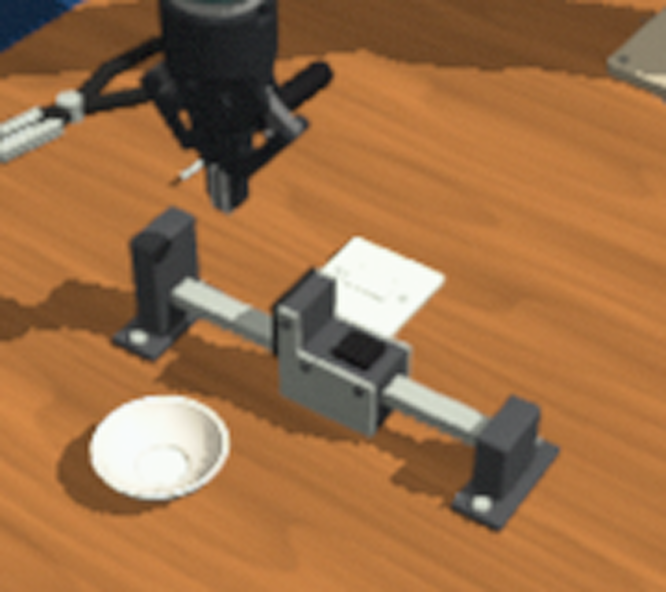

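The pad now sits at z 66.6 mm, fully down, and the hand is over the gap between the jaws. Coming down.

Request:
play_rows(rows=[[0.002,0,-0.05,0,0,0],[0.003,0,-0.1,0,0,0],[0.003,0,-0.13,0,0,0],[0.003,0,-0.145,0,0,0],[0.003,0,-0.145,0,0,0],[0.003,0,-0.145,0,0,0]])

```text
t: 4.87
eef_pos: [0.6011, -0.1304, 0.0698]
tool_rot: [-0.0, -0.027, 1.0, 0.0]
wrist_force: [-0.8, -0.3, -0.0]
finger_gap: 0.0001
finger_force: 0.0
```

Request:
play_rows(rows=[[-0.001,0.02,0,0,0,0],[-0.002,0.04,0,0,0,0],[-0.003,0.055,0,0,0,0],[-0.004,0.07,0,0,0,0],[-0.004,0.085,0,0,0,0],[-0.005,0.1,0,0,0,0],[-0.006,0.115,0,0,0,0],[-0.007,0.13,0,0,0,0]])

```text
t: 5.53
eef_pos: [0.5981, -0.0663, 0.0702]
tool_rot: [0.001, -0.027, 1.0, -0.0]
wrist_force: [1.4, -3.5, 2.7]
finger_gap: -0.0001
finger_force: 1.7
```

Request:
play_rows(rows=[[-0.001,0.015,0,0,0,0],[-0.002,0.03,0,0,0,0],[-0.002,0.044,0,0,0,0],[-0.003,0.058,0,0,0,0],[-0.004,0.068,0,0,0,0],[-0.004,0.076,0,0,0,0],[-0.004,0.082,0,0,0,0],[-0.005,0.086,0,0,0,0]])

```text
t: 6.2
eef_pos: [0.5952, -0.023, 0.0697]
tool_rot: [0.0, -0.027, 1.0, 0.0]
wrist_force: [3.0, -4.1, -0.2]
finger_gap: -0.0005
finger_force: 1.5
```

Request:
play_rows(rows=[[0,0.004,0,0,0,0],[0,0.008,0,0,0,0],[0,0.008,0,0,0,0],[0,0.008,0,0,0,0]])

```text
t: 6.53
eef_pos: [0.5945, -0.019, 0.0696]
tool_rot: [-0.001, -0.027, 1.0, 0.0]
wrist_force: [0.4, -2.0, -0.2]
finger_gap: 0.0002
finger_force: 0.8
```

Request:
play_rows(rows=[[0,0.004,0,0,0,0],[0,0.008,0,0,0,0],[0,0.012,0,0,0,0],[0,0.012,0,0,0,0],[0,0.012,0,0,0,0]])

```text
t: 6.95
eef_pos: [0.5944, -0.0177, 0.0697]
tool_rot: [-0.001, -0.026, 1.0, -0.002]
wrist_force: [1.8, -8.8, 0.9]
finger_gap: 0.0001
finger_force: 4.8
```

Request:
play_rows(rows=[[0,0.004,0,0,0,0],[0,0.008,0,0,0,0],[0,0.008,0,0,0,0],[0,0.008,0,0,0,0]])

```text
t: 7.28
eef_pos: [0.5944, -0.0176, 0.0697]
tool_rot: [-0.001, -0.024, 1.0, -0.004]
wrist_force: [0.9, -16.1, 0.6]
finger_gap: 0.0001
finger_force: 8.1
```

The jaw is firmly stopped: the force climbs and it no longer moves. I'll back off, lift clear and check.

Request:
play_rows(rows=[[0,-0.02,0,0,0,0],[0.001,-0.05,0,0,0,0],[0.002,-0.08,0,0,0,0],[0.002,-0.08,0.06,0,0,0],[0.002,-0.08,0.13,0,0,0],[0.002,-0.08,0.2,0,0,0],[0.002,-0.1,0.28,0,0,0],[0.002,-0.1,0.32,0,0,0]])

```text
t: 7.95
eef_pos: [0.597, -0.06, 0.234]
tool_rot: [0.002, -0.027, 1.0, -0.0]
wrist_force: [1.8, -0.9, 0.6]
finger_gap: -0.0001
finger_force: 0.0
```

Request:
play_rows(rows=[[0,0,0.02,0,0,0],[0,0,0.02,0,0,0],[0,0,0.02,0,0,0],[0,0,0.02,0,0,0]])

```text
t: 8.28
eef_pos: [0.5944, -0.0585, 0.2376]
tool_rot: [-0.002, -0.027, 1.0, 0.001]
wrist_force: [0.1, 0.3, -0.6]
finger_gap: -0.0002
finger_force: 0.0
```

Run:
```python
from h import *
c=grab('scene','scene3'); s=env.state();print(s['eef_pos'],s['wrist_force'],np.abs(s['joint_velocities']).max())
P=cloud(c);p=P[175:265,195:325].reshape(-1,3);p=p[(p[:,0]>.5)&(p[:,0]<.66)]
for nm,a in dict(fixed=(.088,.1,-.23,-.17),plate=(.088,.1,-.1,.05),low=(.055,.063,.02,.12)).items():
    q=p[(p[:,2]>a[0])&(p[:,2]<a[1])&(p[:,1]>a[2])&(p[:,1]<a[3])];print(nm,len(q),*[np.percentile(q,k,0).round(4) for k in(3,50,97)] if len(q) else '')
cv2.imwrite('pics/s3.png',c['image'][:,:,::-1])
```

```text
[ 0.59452824 -0.05865298  0.23747193] [ 0.45598854  0.18985798 -0.059452  ] 0.006428989778424327
fixed 134 [ 0.5813 -0.2141  0.0889] [ 0.6064 -0.2004  0.0944] [ 0.6299 -0.1907  0.0976]
plate 154 [ 0.57   -0.0051  0.0886] [0.5983 0.0064 0.095 ] [0.6205 0.0164 0.0981]
low 420 [0.5654 0.0225 0.0561] [0.5962 0.0713 0.0601] [0.6172 0.103  0.0625]
```

View pics/s3.png

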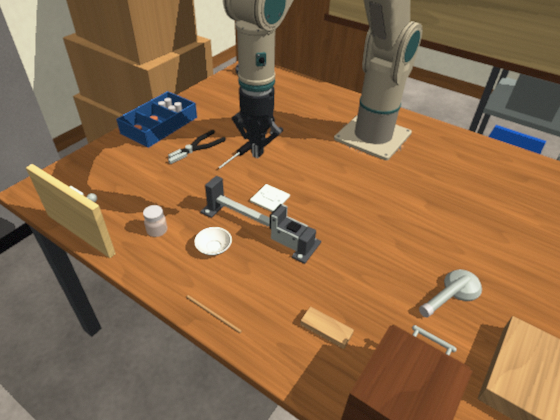

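The carriage at (290,235) is up against the end stop at (307,243), and the plate has moved about 81 mm. The loose things are where they were and the hand is clear above, so I'm handing in.

```bash
python3 -c "
from workcell import env
print(env.hand_in())"
```

```text
the job is handed in; nothing more can be done
None
```

The release pad is pressed fully down, the sliding jaw is against the end stop, nothing loose appears to have moved, and the job is handed in with the hand clear; no verdict came back.

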